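Stand the fallen pattern stand back up against its rail

TASK

The pattern stand has fallen on its back on the plate engraver's bench. By pushing only, never picking it up, push its base over so that it stands upright again, and then push it along the bench until its back edge is snug and square against the wooden rail. Leave everything else where it is.

Things in the scene. Friction and masses are not known exactly. Their poses are not given: they have to be found in the camera images.
- pattern_stand: Loose L-shaped wooden stand, 0.3 to 0.55 kg, mostly in its base: dark base block 120 wide x 100 deep x 20 mm thick, brown board 8 mm thick up to 150 mm at the base's rear, paper on its front. Origin: mid heel (the base's lower rear edge). Own x along the heel, y out of the back, z up the board; base y -100 to 0, z 0 to 20, board y -8 to 0, z 20 to 150 mm. Starts on its back.
- heel_left (a point): the -x end of the heel edge (60 mm from the origin). The stand tips about the heel, which stays on the bench: pushing the top of the on-edge base away from the board (under 5 N) rolls it over with little sliding; about half way it drops onto its base by itself and the board swings up
- heel_right (a point): the +x end of the heel edge (60 mm from the origin)
- toe (a point): middle of the base's front end face, 100 mm from the heel and 10 mm above the base's underside. At the start the base stands on edge, this end 100 mm up; once upright the stand slides on the bench when pushed here
- board_top (a point): middle of the board's top end, 150 mm above the base's underside when standing. At the start the board lies flat on the bench, paper up, this end nearest the rail
- rail: dark wood stop rail fixed to the bench, 300 long x 24 x 22 mm high. Origin: middle of the lower edge of its front face. Own axes: x along the rail, y into the rail and away from the stand, z up; the stand lies on the -y side, its back facing roughly +y once it stands
- whetstone: loose grey sharpening stone 50 x 150 x 30 mm lying at one side of the stand; origin under its centre; bystander
- jar: loose amber glass jar with dark lid, 54 mm across, 75 mm high, at the other side of the stand; origin under its centre; bystander
- pen_pot: loose white pot, 72 mm across, 85 mm high, with pens standing up to 150 mm, behind the rail; origin under its centre; bystander
- tin: loose steel tin 60 mm across, 50 mm high, behind the rail; origin under its centre; bystander
- plate: loose black lacquered plate 170 mm across, 18 mm high, on the mat at the right; origin under its centre; bystander
- engraver: loose engraving tool, dark square handle 120 x 14 x 14 mm with a 30 mm steel tip, lying; origin under the handle's centre; bystander
There are look-alikes about, which are no part of the job. What is shaped like the pattern_stand but green is not meant.

How it is judged:
By the outcome, as a careful person would: the job done as asked, in the order asked, and still so for the second after the job is handed in, with the robot touching nothing.
It also fails if it takes over 59 s, if anything falls off the work surface, if the arm or the gripper's body presses on something with over 40 N, if the wrist force passes 120 N, or if a joint passes its speed limit or range.

ROBOT

A 6-joint arm with a two-finger parallel gripper is mounted at the origin on the work surface. World frame = base frame: x ahead of the robot, y to its left, z up, the work surface at z = 0. Lengths are in m, angles in rad, forces in N, time in s.
With the tool pointing down it reaches from about 0.35 to 0.875 m from the base axis. Payload 4.2 kg.
Tool frame: the origin (TCP) lies at the very end of the fingers, on their centre line; the grasp point (between the pads) lies 19 mm behind it; z points along the fingers, y is the line along which they close (so a half turn about z gives the same grasp; the last joint's range is limited). The gripper opens to 85 mm and grips with 20 to 120 N. Pads are 22 mm wide; open, the fingers measure 114 mm over their backs; the gripper's body (76 mm by 85 mm) begins 54 mm behind the grasp point. The pads swing forward as they close: fully open they stand 13 mm farther back than shut.
Start: joints at [-0.972, 0.385, 0.008, 0, -1.194, -0.259], TCP at [0.208, -0.589, 0.231] pointing down, gripper open.
Joint ranges: [-3.14, 3.14], [-1.21, 2.06], [-1.07, 1.41], [-3.16, 2.05], [-2.99, -0.16], [-3.1, 3.1]. Speed limits (rad/s): [2.79, 2.79, 3.14, 3.14, 3.14, 3.14].

INTERFACE

Orientations are given as [roll, pitch, yaw] about the fixed x, y, z axes, in that order (R = Rz(yaw) Ry(pitch) Rx(roll)).
In Python, from workcell import status, optics, finish_job, nets gives the robot as it stands.
- The arm moves only by the tool apply_moves, never from a script. Its argument "rows" is a list of rows, each an object with "dp": the shift along the world's x, y, z in mm, a list of three; "rotation": the turn, a rotation vector about the world's x, y, z in rad, a list of three; "hand": the closure, from -1 (fully open) to 1 (shut). In form: [{"dp": [tx, ty, tz], "rotation": [rx, ry, rz], "hand": hand}, ...]. A call has 1 to 5 rows; each row shifts and turns the commanded pose from where the row before left it; what a row does not reach is not made up. A row lasts 1/10 s, in which the tool goes at most 50 mm and 8.59 degrees, less where a joint would pass 70% of its speed; a pose out of reach is approached as far as the arm can. A call with a gripper value outside its range is refused whole. The fingers move at their own pace and stop on an object; the grip force is fixed at half the most. Time passes only in rows, so rows that do not move let the fingers close. It gives the time, the measured TCP pose, the force, the opening and the grip force at its end, in the units of the state.
- status.read_state(): the state, without advancing time (a new reading comes with each control period).
- optics.camera(name): name is "scene" or "side" or "wrist"; returns a dict with "frame" (480x640x3 uint8, blue, green, red), "fx", "fy", "cx", "cy" (pixels), "distortion" ([k1, k2, p1, p2, k3] as OpenCV has them; the pictures are not rectified), "rvec" (rotation vector, rad) and "tvec" (3), from world to camera coordinates, as OpenCV has them. Camera axes: x right, y down, z forward; pixel columns grow to the right and rows downward; lengths in m; the calibration is good to about 2 mm. A picture is of the moment at which its call begins. There is no depth.
- finish_job(): hands the job in; it is judged then, once.
Trained networks look in the newest picture that a camera, given by its name, has taken for a name from the list of things; names that differ only in an ending like _2 or _b are one class to them, and where a whole thing is asked for, a point or a joint stands for the part that bears it (a point fixed in the world has none). Each returns a list of dicts, best first, with "confidence" (0 to 1); they miss things now and then, are a little off and sometimes report something else, mostly with a low value. They report only what shows in the picture. A call takes as long as a camera call. They do not tell look-alikes from the thing itself.
- nets.search_frame(camera, name): "location" ([column, row] in pixels, amid what is visible of it).
- nets.silhouettes(camera, name): "region" (480x640 bool, what is visible of it) and "location" ([column, row] in pixels, amid what is visible of it).
The state is a dict: "time_s": time; "joint_pos": joint angles; "joint_vel": joint speeds; "effort": joint torques, N m; "position": TCP position; "tcp_rot": TCP orientation; "contact_force": force on the tool from outside, world axes, zero at the start; "moment": the same for the moment, N m; "finger_gap": finger opening in m; "gripper_force": force on a finger pad.
Only numpy, scipy, OpenCV 4.12 (cv2) and the standard library are available. Lean on these libraries where they do the work, as an engineer would, in place of code of your own. Each camera call takes 0.05 s, during which the arm holds its last target. There are 200 camera calls.

## Working session

There is one attempt and no reset: what is moved stays moved. The work goes in short steps, Python scripts to look and compute and a tool call to move; the robot and the scene stay as the last step left them, time stands still between calls to the robot, and variables do not carry over. Pictures are saved under pics/ and viewed, at most 10 in all, crops included, and the job is handed in when it is done.

Besides the shell and the picture viewer there is one more tool, called after "Call:" as name(argument=value, ...), one argument or row to a line, values as JSON. apply_moves: Moves the arm, as the interface text tells. Its arguments: {"type":"object","properties":{"rows":{"type":"array"}},"required":["rows"]}

```bash
mkdir -p pics; cat > h.py <<'E'
import numpy as np, cv2
from workcell import status, optics, finish_job, nets
def cam(n):
    c=optics.camera(n); c['K']=np.array([[c['fx'],0,c['cx']],[0,c['fy'],c['cy']],[0,0,1.]]); c['D']=np.array(c['distortion'],float)
    c['rvec']=np.array(c['rvec'],float);c['tvec']=np.array(c['tvec'],float); return c
def w(c,px,z):
    u=cv2.undistortPoints(np.array(px,float).reshape(-1,1,2),c['K'],c['D']).reshape(-1,2)
    R=cv2.Rodrigues(c['rvec'])[0]; o=-R.T@c['tvec'].ravel()
    d=np.c_[u,np.ones(len(u))]@R
    return o+d*((z-o[2])/d[:,2])[:,None]
def proj(c,P): return cv2.projectPoints(np.array(P,float).reshape(-1,1,3),c['rvec'],c['tvec'],c['K'],c['D'])[0].reshape(-1,2)
E
python3 - <<'E'
from h import *
a=cam('scene');cv2.imwrite('pics/s1.png',a['frame'])
for n in ['pattern_stand','rail','whetstone','jar','pen_pot','tin','plate','engraver','toe','heel_left','heel_right','board_top']:
    print(n,[(np.round(r['location']).tolist(),round(r['confidence'],2)) for r in nets.search_frame('scene',n)[:3]])
b=cam('side');cv2.imwrite('pics/d1.png',b['frame'])
for n in ['pattern_stand','rail','toe','heel_left','heel_right','board_top']:
    print(n,[(np.round(r['location']).tolist(),round(r['confidence'],2)) for r in nets.search_frame('side',n)[:3]])
for c in (a,b):
    R=cv2.Rodrigues(c['rvec'])[0];print(-R.T@c['tvec'].ravel())
print(status.read_state())
E
```

```text
pattern_stand [([370.0, 260.0], 0.87), ([256.0, 232.0], 0.75)]
rail [([439.0, 243.0], 0.63)]
whetstone []
jar [([453.0, 301.0], 0.84), ([441.0, 190.0], 0.51)]
pen_pot [([440.0, 193.0], 0.95)]
tin [([482.0, 252.0], 0.58)]
plate [([119.0, 247.0], 0.78)]
engraver [([181.0, 325.0], 0.86)]
toe [([259.0, 232.0], 0.78), ([368.0, 259.0], 0.61)]
heel_left [([371.0, 260.0], 0.93), ([260.0, 235.0], 0.88), ([120.0, 248.0], 0.56)]
heel_right [([259.0, 236.0], 0.57)]
board_top [([261.0, 236.0], 0.93), ([370.0, 261.0], 0.79)]
pattern_stand [([389.0, 239.0], 0.72), ([273.0, 358.0], 0.69), ([300.0, 284.0], 0.59)]
rail [([274.0, 359.0], 0.55), ([204.0, 302.0], 0.42)]
toe [([300.0, 283.0], 0.83), ([390.0, 239.0], 0.79), ([332.0, 173.0], 0.2)]
heel_left [([388.0, 240.0], 0.78), ([298.0, 280.0], 0.57), ([232.0, 372.0], 0.22)]
heel_right [([390.0, 239.0], 0.92), ([296.0, 287.0], 0.79), ([329.0, 171.0], 0.18)]
board_top [([389.0, 234.0], 0.71), ([296.0, 284.0], 0.65)]
[ 1.31990995 -0.32541773  0.82402478]
[0.35683873 0.83091001 1.06849806]
{'time_s': 1.0, 'joint_pos': array([-9.72416012e-01,  3.84666631e-01,  7.93064663e-03, -3.59562136e-05,
       -1.19401158e+00, -2.58613980e-01]), 'joint_vel': array([-0.00077725,  0.00019652, -0.00133533,  0.00193246, -0.00116106,
       -0.00095731]), 'effort': array([-1.01539915e-04, -3.92094040e+01,  1.88620090e+01,  4.19067398e+00,
       -3.55804968e-04,  2.28370070e-06]), 'position': array([ 0.20832841, -0.58923892,  0.23133892]), 'tcp_rot': array([-3.14155407e+00,  4.47925910e-05, -2.80183955e+00]), 'contact_force': array([-0.55093722,  0.25896706, -0.56688739]), 'moment': array([ 0.00163849, -0.0137087 ,  0.00983722]), 'gripper_force': 0.0, 'finger_gap': 0.08499309405929066}
```

View pics/s1.png

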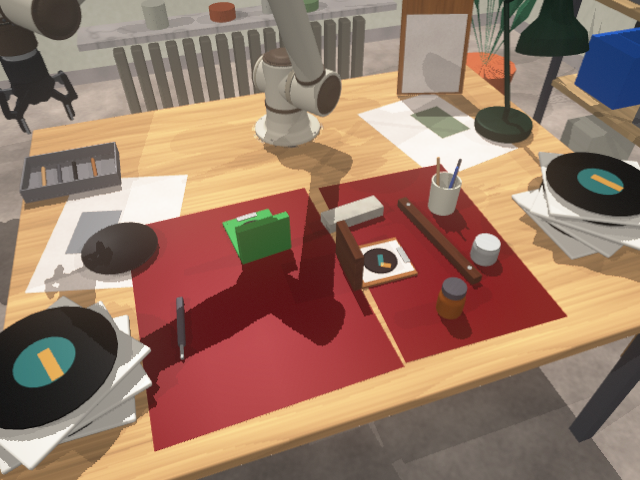

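View pics/d1.png

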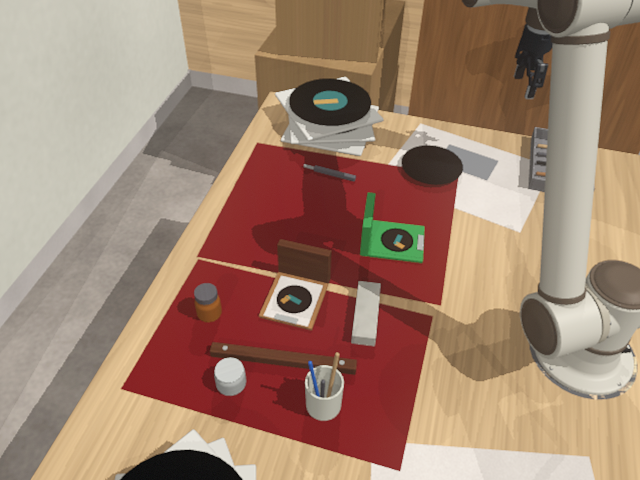

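Candidates are the brown stand (scene 370,260; side 297,285) and the green look-alike (scene 258,235; side 390,239). I choose the brown one, which lies with its board toward the rail, and check it in a close crop.

```bash
python3 - <<'E'
import cv2,numpy as np
s=cv2.imread('pics/s1.png')[190:310,320:480]; d=cv2.imread('pics/d1.png')[230:380,195:395]
s=cv2.resize(s,None,fx=2.5*1,fy=2.5,interpolation=cv2.INTER_CUBIC); d=cv2.resize(d,None,fx=4,fy=4,interpolation=cv2.INTER_CUBIC)
cv2.imwrite('pics/d1c.png',d)
s=cv2.imread('pics/s1.png')[190:310,320:480];cv2.imwrite('pics/s1c.png',cv2.resize(s,None,fx=5,fy=5,interpolation=cv2.INTER_CUBIC))
E
```

```text
(no output)
```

View pics/d1c.png

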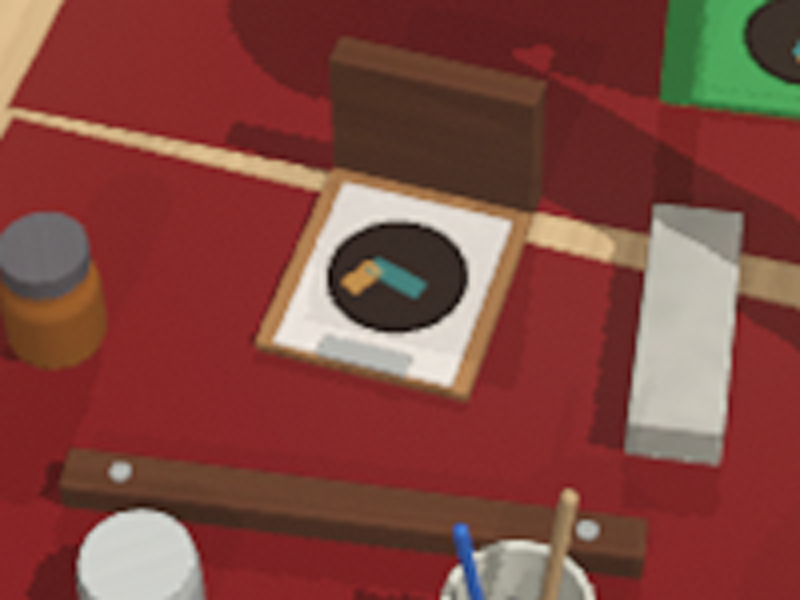

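View pics/s1c.png

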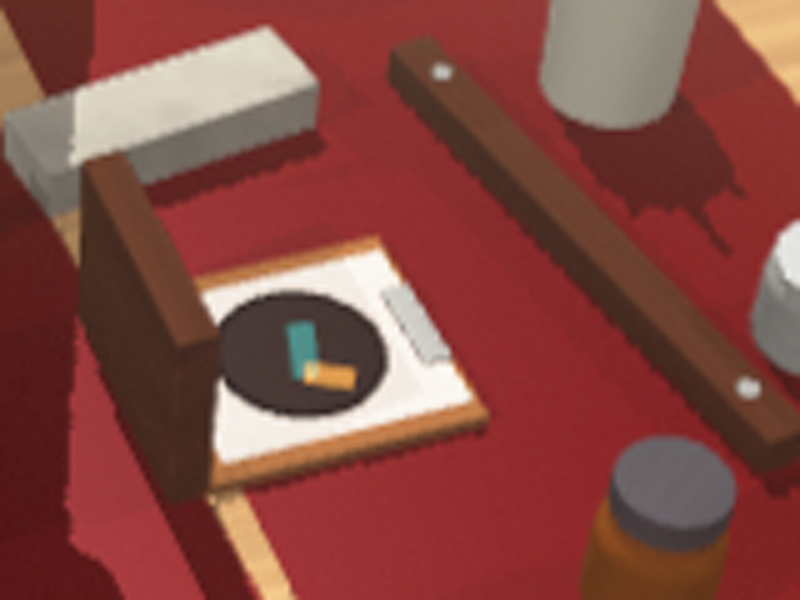

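```bash
cat > fit.py <<'E'
from h import *
from scipy.optimize import least_squares
def fit(obs,x0):
    # obs: list of (cam, localpts (x,e,h) m, pixels); world = O + x X + e E + h Z
    def f(p,full=False):
        c,s=np.cos(p[2]),np.sin(p[2]); r=[]
        for cm,L,P in obs:
            L=np.array(L,float); W=np.c_[p[0]+c*L[:,0]-s*L[:,1],p[1]+s*L[:,0]+c*L[:,1],L[:,2]]
            r.append(proj(cm,W)-np.array(P))
        return np.concatenate(r).ravel()
    q=least_squares(f,x0,loss='soft_l1'); return q.x,f(q.x).reshape(-1,2)
E
python3 - <<'E'
from fit import *
a=cam('scene');b=cam('side')
S=lambda u,v:(320+u/5-.4,190+v/5-.4)
D=lambda u,v:(195+u/4-.4,230+v/4-.4)
st=[(a,[(-.06,0,.1),(-.06,.02,.1),(.06,.02,.1),(.06,0,.1),(.06,0,0),(.06,.15,.008),(-.06,.15,.008)],[S(85,165),S(122,153),S(217,330),S(178,345),S(172,500),S(487,410),S(378,238)]),
(b,[(.06,0,.1),(.06,.02,.1),(-.06,0,.1),(-.06,.02,.1),(-.06,.02,.008),(.06,.02,.008),(.06,.15,.008),(-.06,.15,.008)],[D(340,38),D(332,58),D(545,82),D(540,105),D(530,210),D(335,170),D(260,343),D(465,393)])]
print(w(b,[D(335,170)],0.008))
for o in (st,[st[0]],[st[1]]):
    p,r=fit(o,[.5,.1,0]);print(p.round(4));
    if len(o)==2: print(r.round(1).tolist())
ra=[(a,[(-.15,0,.022),(.15,0,.022)],[S(390,50),S(757,440)]),(b,[(.15,0,.022),(-.15,0,.022)],[D(70,450),D(645,520)])]
for o in (ra,[ra[0]],[ra[1]]):
    p,r=fit(o,[.5,.25,0]);print('rail',p.round(4),r.round(1).tolist())
print('jar base',w(b,[D(55,345)],0),'jar top',w(b,[D(45,240)],.075),w(a,[S(673,480)],.075),'stone top corners',w(b,[D(655,205),D(742,213),D(722,465-35),D(628,430)],.03))
print('pot', w(a,[(440,210)],0),'green', w(a,[(290,250),(263,262)],0))
E
```

```text
[[ 0.67949888 -0.02551574  0.008     ]]
[ 0.6204 -0.0435 -0.0088]
[[-2.1, -1.6], [-0.9, -1.2], [0.5, 1.0], [-1.0, 0.3], [-1.7, 1.7], [-0.6, 0.8], [-1.2, -0.6], [-0.4, -0.2], [-1.4, 1.1], [0.3, 0.4], [-0.9, 1.1], [0.6, 2.0], [-0.7, 0.4], [-1.4, 0.8], [0.4, 1.4]]
[ 0.6203 -0.041  -0.011 ]
[ 0.6203 -0.0462 -0.0058]
rail [0.5986 0.1833 0.1315] [[-1.1, -1.0], [1.1, 1.0], [-0.4, -0.7], [0.8, 0.6]]
rail [0.597  0.1842 0.1161] [[-0.3, -1.7], [0.2, 0.7]]
rail [0.5989 0.1834 0.1393] [[-0.7, -0.2], [0.7, 0.1]]
jar base [[0.7883802  0.13013278 0.        ]] jar top [[0.78989683 0.11755297 0.075     ]] [[0.7898908  0.12513378 0.075     ]] stone top corners [[ 0.49280406 -0.03370358  0.03      ]
 [ 0.44468923 -0.04175353  0.03      ]
 [ 0.42513447  0.10410979  0.03      ]
 [ 0.47190153  0.11767911  0.03      ]]
pot [[0.50286674 0.26176312 0.        ]] green [[ 5.17205569e-01 -1.35645700e-01  0.00000000e+00]
 [ 5.34307697e-01 -2.04240607e-01  1.11022302e-16]]
```

The side crop shows the brown stand on its back: base on edge at crop (340,38)–(545,82), board end at (260,343)–(465,393) and facing the rail. The scene crop agrees. The fits agree to about 2 px and put the heel at (0.620,-0.044) with yaw -0.5°. The rail is at (0.599,0.183) with yaw +7.5°.

Plan: hold the fingers half open across x and tip the base from the board side toward -y. Then go round and push the toe, turned to match the rail.

Call:
apply_moves(
  rows=[
    {"dp": [20.5,31,0],"rotation": [0,0,0.0615],"hand": 0},
    {"dp": [20.5,31,0],"rotation": [0,0,0.0615],"hand": 0},
    {"dp": [20.5,31,0],"rotation": [0,0,0.0615],"hand": 0},
    {"dp": [20.5,31,0],"rotation": [0,0,0.0615],"hand": 0},
    {"dp": [20.5,31,0],"rotation": [0,0,0.0615],"hand": 0},
  ],
)

```text
time_s: 1.6
position: [0.3114, -0.433, 0.2315]
tcp_rot: [-3.141, 0.0, -2.492]
contact_force: [-0.7, -0.3, 0.0]
finger_gap: 0.0427
gripper_force: 0.0
```

Call:
apply_moves(
  rows=[
    {"dp": [20.5,31,0],"rotation": [0,0,0.0615],"hand": 0},
    {"dp": [20.5,31,0],"rotation": [0,0,0.0615],"hand": 0},
    {"dp": [20.5,31,0],"rotation": [0,0,0.0615],"hand": 0},
    {"dp": [20.5,31,0],"rotation": [0,0,0.0615],"hand": 0},
    {"dp": [20.5,31,0],"rotation": [0,0,0.0615],"hand": 0},
  ],
)

```text
time_s: 2.1
position: [0.414, -0.2779, 0.2316]
tcp_rot: [-3.141, 0.0, -2.184]
contact_force: [0.7, -0.6, 1.0]
finger_gap: 0.0426
gripper_force: 0.0
```

Call:
apply_moves(
  rows=[
    {"dp": [20.5,31,0],"rotation": [0,0,0.0615],"hand": 0},
    {"dp": [20.5,31,0],"rotation": [0,0,0.0615],"hand": 0},
    {"dp": [20.5,31,0],"rotation": [0,0,0.0615],"hand": 0},
    {"dp": [20.5,31,0],"rotation": [0,0,0.0615],"hand": 0},
    {"dp": [20.5,31,0],"rotation": [0,0,0.0615],"hand": 0},
  ],
)

```text
time_s: 2.6
position: [0.5165, -0.1228, 0.2316]
tcp_rot: [-3.141, 0.0, -1.877]
contact_force: [0.7, -0.3, 0.2]
finger_gap: 0.0428
gripper_force: 0.0
```

Call:
apply_moves(
  rows=[
    {"dp": [20.5,31,0],"rotation": [0,0,0.0615],"hand": 0},
    {"dp": [20.5,31,0],"rotation": [0,0,0.0615],"hand": 0},
    {"dp": [20.5,31,0],"rotation": [0,0,0.0615],"hand": 0},
    {"dp": [20.5,31,0],"rotation": [0,0,0.0615],"hand": 0},
    {"dp": [20.5,31,0],"rotation": [0,0,0.0615],"hand": 0},
  ],
)

```text
time_s: 3.1
position: [0.619, 0.0322, 0.2315]
tcp_rot: [-3.141, -0.0, -1.569]
contact_force: [0.3, -1.0, 0.6]
finger_gap: 0.0429
gripper_force: 0.0
```

Call:
apply_moves(
  rows=[
    {"dp": [0,0,-30],"rotation": [0,0,0],"hand": 0},
    {"dp": [0,0,-30],"rotation": [0,0,0],"hand": 0},
    {"dp": [0,0,-30],"rotation": [0,0,0],"hand": 0},
    {"dp": [0,0,-32],"rotation": [0,0,0],"hand": 0},
    {"dp": [0,0,-32],"rotation": [0,0,0],"hand": 0},
  ],
)

```text
time_s: 3.6
position: [0.6185, 0.0309, 0.0764]
tcp_rot: [-3.141, 0.0, -1.572]
contact_force: [0.0, -0.5, -0.0]
finger_gap: 0.0426
gripper_force: 0.0
```

Call:
apply_moves(
  rows=[
    {"dp": [0,-10,0],"rotation": [0,0,0],"hand": 0},
    {"dp": [0,-10,0],"rotation": [0,0,0],"hand": 0},
    {"dp": [0,-10,0],"rotation": [0,0,0],"hand": 0},
    {"dp": [0,-5,0],"rotation": [0,0,0],"hand": 0},
    {"dp": [0,-5,0],"rotation": [0,0,0],"hand": 0},
  ],
)

```text
time_s: 4.1
position: [0.6191, -0.01, 0.079]
tcp_rot: [-3.139, 0.001, -1.573]
contact_force: [-0.6, 0.2, -0.6]
finger_gap: 0.0426
gripper_force: 0.0
```

```bash
python3 - <<'E'
from h import *
b=cam('side');a=cam('scene')
cv2.imwrite('pics/m2.png',np.hstack([cv2.resize(b['frame'][180:380,180:420],(400,333)),cv2.resize(a['frame'][150:330,290:500],(400,343))[:333]]))
E
```

```text
(no output)
```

View pics/m2.png

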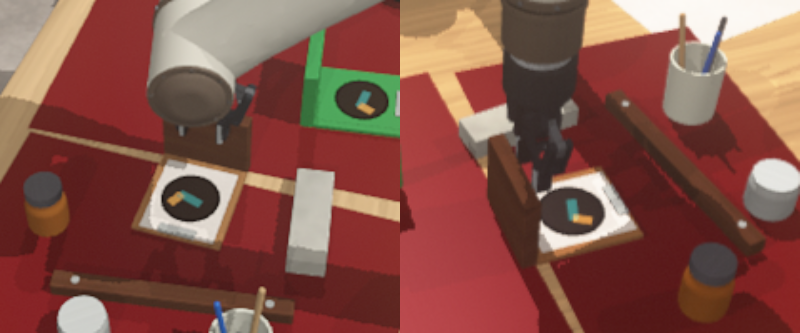

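The fingers sit inside the L, right at the on-edge base (scene half, about 540,165). The stand has not moved. Now I tip it.

Call:
apply_moves(
  rows=[
    {"dp": [0,-7,0],"rotation": [0,0,0],"hand": 0},
    {"dp": [0,-7,0],"rotation": [0,0,0],"hand": 0},
    {"dp": [0,-7,0],"rotation": [0,0,0],"hand": 0},
    {"dp": [0,-7,0],"rotation": [0,0,0],"hand": 0},
    {"dp": [0,-7,0],"rotation": [0,0,0],"hand": 0},
  ],
)

```text
time_s: 4.7
position: [0.6183, -0.0449, 0.0772]
tcp_rot: [3.141, -0.0, -1.572]
contact_force: [-0.6, 0.1, -0.2]
finger_gap: 0.0425
gripper_force: 0.2
```

Call:
apply_moves(
  rows=[
    {"dp": [0,-7,0],"rotation": [0,0,0],"hand": 0},
    {"dp": [0,-7,0],"rotation": [0,0,0],"hand": 0},
    {"dp": [0,-7,0],"rotation": [0,0,0],"hand": 0},
    {"dp": [0,-7,0],"rotation": [0,0,0],"hand": 0},
    {"dp": [0,-5,0],"rotation": [0,0,0],"hand": 0},
  ],
)

```text
time_s: 5.2
position: [0.6182, -0.078, 0.0773]
tcp_rot: [3.141, -0.0, -1.572]
contact_force: [-0.4, -0.3, -0.1]
finger_gap: 0.0428
gripper_force: 0.0
```

```bash
python3 - <<'E'
from h import *
b=cam('side');a=cam('scene')
cv2.imwrite('pics/m3.png',np.hstack([cv2.resize(b['frame'][180:380,180:420],(400,333)),cv2.resize(a['frame'][150:330,290:500],(400,343))[:333]]))
E
```

```text
(no output)
```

View pics/m3.png

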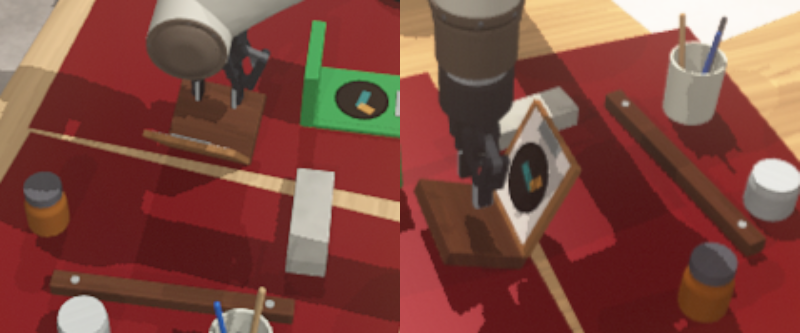

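The stand is mid-fall, with the board swinging up and the base dropping. I move the hand clear toward -y.

Call:
apply_moves(
  rows=[
    {"dp": [0,-25,0],"rotation": [0,0,0],"hand": 0},
    {"dp": [0,-15,10],"rotation": [0,0,0],"hand": 0},
    {"dp": [0,0,30],"rotation": [0,0,0],"hand": 0},
    {"dp": [0,-30,40],"rotation": [0,0,0],"hand": 0},
    {"dp": [0,-40,30],"rotation": [0,0,0],"hand": 0},
  ],
)

```text
time_s: 5.8
position: [0.6193, -0.1872, 0.1909]
tcp_rot: [-3.138, -0.001, -1.569]
contact_force: [1.0, -0.5, -0.4]
finger_gap: 0.0429
gripper_force: 0.0
```

Call:
apply_moves(
  rows=[
    {"dp": [0,-40,0],"rotation": [0,0,0],"hand": 0},
    {"dp": [0,-30,0],"rotation": [0,0,0],"hand": 0},
  ],
)

```text
time_s: 6.0
position: [0.6188, -0.2595, 0.1901]
tcp_rot: [-3.137, -0.001, -1.573]
contact_force: [-0.8, -0.2, -0.7]
finger_gap: 0.0426
gripper_force: 0.0
```

```bash
python3 - <<'E'
from h import *
b=cam('side');a=cam('scene')
cv2.imwrite('pics/b4.png',b['frame']);cv2.imwrite('pics/a4.png',a['frame'])
cv2.imwrite('pics/m4.png',np.hstack([cv2.resize(b['frame'][170:370,230:390],None,fx=2.5,fy=2.5,interpolation=2),cv2.resize(a['frame'][160:320,320:480],None,fx=2.5,fy=2.5,interpolation=2).repeat(1,0) if 0 else cv2.resize(a['frame'][140:340,310:470],None,fx=2.5,fy=2.5,interpolation=2)]))
E
```

```text
(no output)
```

View pics/m4.png

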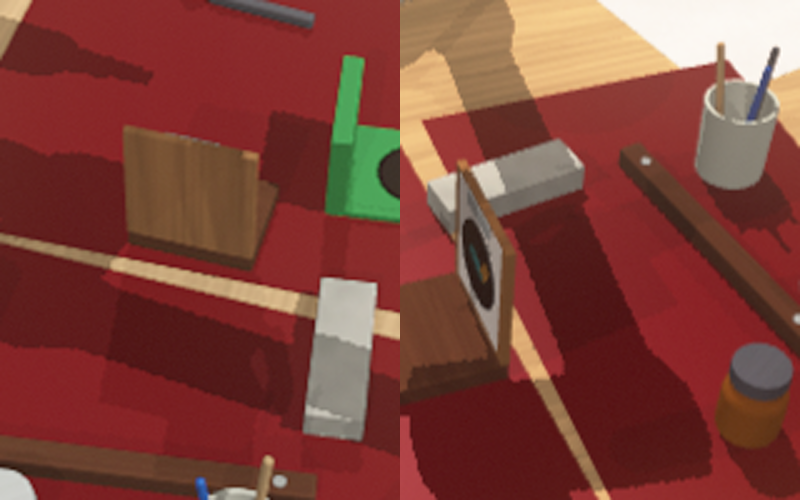

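The stand is upright (side crop board 123–258, 128–268) and clear of everything else. Next I fit its pose.

```bash
python3 - <<'E'
from fit import *
a=cam('scene');b=cam('side')
S=lambda u,v:(310+(u-400)/2.5-.2,140+v/2.5-.2)
D=lambda u,v:(230+u/2.5-.2,170+v/2.5-.2)
st=[(a,[(.06,0,0),(.06,0,.15),(-.06,0,.15)],[S(510,380),S(513,253),S(467,163)]),
(b,[(.06,0,0),(-.06,0,0),(.06,0,.15),(-.06,0,.15),(-.06,-.1,.02)],[D(128,243),D(253,268),D(123,128),D(248,154),D(277,188)])]
for o in (st,[st[0]],[st[1]]):
    p,r=fit(o,[.62,-.05,0]);print(p.round(4),r.round(1).tolist())
X=np.array([np.cos(p[2]),np.sin(p[2])])
E
```

```text
[ 0.6224 -0.0449 -0.0149] [[-2.0, 0.3], [-0.3, 0.8], [-2.0, -1.2], [-1.0, 0.8], [-1.8, 2.4], [-1.2, 1.2], [2.1, 2.6], [0.3, -1.6]]
[ 0.6227 -0.0417 -0.0261] [[-0.8, 0.2], [1.0, 0.6], [-0.2, -1.4]]
[ 0.6218 -0.0498  0.0057] [[-0.3, -0.3], [-0.8, 0.5], [-0.4, 0.1], [3.1, 0.7], [0.3, -3.5]]
```

Call:
apply_moves(
  rows=[
    {"dp": [3,10,-45],"rotation": [0,0,0],"hand": 0},
    {"dp": [0,10,-45],"rotation": [0,0,0],"hand": 0},
    {"dp": [0,10,-45],"rotation": [0,0,0],"hand": 0},
    {"dp": [0,10,-30],"rotation": [0,0,0],"hand": 0},
    {"dp": [0,10,-18],"rotation": [0,0,0],"hand": 0},
  ],
)

```text
time_s: 6.7
position: [0.6196, -0.2052, 0.0014]
tcp_rot: [3.137, 0.001, -1.57]
contact_force: [-0.8, 0.6, -0.5]
finger_gap: 0.0429
gripper_force: 0.0
```

Call:
apply_moves(
  rows=[
    {"dp": [0,15,0],"rotation": [0,0,0],"hand": 0},
    {"dp": [0,10,0],"rotation": [0,0,0],"hand": 0},
    {"dp": [0,6,0],"rotation": [0,0,0],"hand": 0},
    {"dp": [0,6,0],"rotation": [0,0,0],"hand": 0},
    {"dp": [0,6,0],"rotation": [0,0,0],"hand": 0},
  ],
)

```text
time_s: 7.2
position: [0.622, -0.1638, 0.0057]
tcp_rot: [-3.139, -0.0, -1.572]
contact_force: [-0.2, -0.5, 0.0]
finger_gap: 0.043
gripper_force: 0.0
```

```bash
python3 - <<'E'
from h import *
b=cam('side');a=cam('scene')
cv2.imwrite('pics/m5.png',np.hstack([cv2.resize(b['frame'][170:370,230:390],None,fx=2.5,fy=2.5,interpolation=2),cv2.resize(a['frame'][160:360,290:450],None,fx=2.5,fy=2.5,interpolation=2)]))
E
```

```text
(no output)
```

View pics/m5.png

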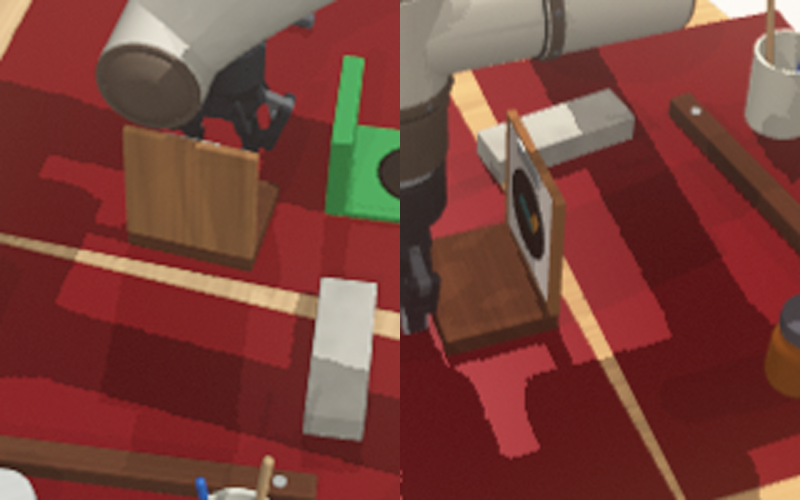

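The fingers (scene half, about 420,290) stand just in front of the toe at base height. I push along, turning gradually to the rail's 7.5°.

Call:
apply_moves(
  rows=[
    {"dp": [0,8,0],"rotation": [0,0,0],"hand": 0},
    {"dp": [0,8,0],"rotation": [0,0,0.006],"hand": 0},
    {"dp": [-0.2,10,0],"rotation": [0,0,0.007],"hand": 0},
    {"dp": [-0.3,10,0],"rotation": [0,0,0.007],"hand": 0},
    {"dp": [-0.3,10,0],"rotation": [0,0,0.007],"hand": 0},
  ],
)

```text
time_s: 7.8
position: [0.6207, -0.1177, 0.0046]
tcp_rot: [-3.141, -0.0, -1.544]
contact_force: [0.3, -4.1, 2.5]
finger_gap: 0.0428
gripper_force: 1.8
```

Call:
apply_moves(
  rows=[
    {"dp": [-0.4,10,0],"rotation": [0,0,0.007],"hand": 0},
    {"dp": [-0.4,10,0],"rotation": [0,0,0.007],"hand": 0},
    {"dp": [-0.5,10,0],"rotation": [0,0,0.007],"hand": 0},
    {"dp": [-0.6,10,0],"rotation": [0,0,0.007],"hand": 0},
    {"dp": [-0.6,10,0],"rotation": [0,0,0.007],"hand": 0},
  ],
)

```text
time_s: 8.3
position: [0.6181, -0.0675, 0.0046]
tcp_rot: [-3.141, -0.0, -1.509]
contact_force: [-0.3, -5.3, 3.5]
finger_gap: 0.0428
gripper_force: 2.2
```

Call:
apply_moves(
  rows=[
    {"dp": [-0.7,10,0],"rotation": [0,0,0.007],"hand": 0},
    {"dp": [-0.8,10,0],"rotation": [0,0,0.007],"hand": 0},
    {"dp": [-0.9,10,0],"rotation": [0,0,0.007],"hand": 0},
    {"dp": [-0.9,10,0],"rotation": [0,0,0.007],"hand": 0},
    {"dp": [-1,10,0],"rotation": [0,0,0.007],"hand": 0},
  ],
)

```text
time_s: 8.8
position: [0.6135, -0.0174, 0.0043]
tcp_rot: [3.141, -0.0, -1.474]
contact_force: [0.2, -4.8, 4.6]
finger_gap: 0.0426
gripper_force: 2.3
```

Call:
apply_moves(
  rows=[
    {"dp": [-1,10,0],"rotation": [0,0,0.007],"hand": 0},
    {"dp": [-1.1,10,0],"rotation": [0,0,0.007],"hand": 0},
    {"dp": [-1.2,10,0],"rotation": [0,0,0.007],"hand": 0},
    {"dp": [-1.2,10,0],"rotation": [0,0,0.007],"hand": 0},
    {"dp": [-1.3,10,0],"rotation": [0,0,0.006],"hand": 0},
  ],
)

```text
time_s: 9.3
position: [0.6077, 0.0326, 0.0043]
tcp_rot: [3.141, -0.0, -1.44]
contact_force: [0.6, -5.0, 3.5]
finger_gap: 0.0428
gripper_force: 2.3
```

```bash
python3 - <<'E'
from h import *
b=cam('side');a=cam('scene');print(status.read_state()['contact_force'],status.read_state()['position'])
cv2.imwrite('pics/m6.png',np.hstack([cv2.resize(b['frame'][230:390,200:360],None,fx=2.5,fy=2.5,interpolation=2),cv2.resize(a['frame'][180:340,340:500],None,fx=2.5,fy=2.5,interpolation=2)]))
E
```

```text
[-0.41815131  0.0094459  -0.68200493] [0.60725542 0.03371833 0.00375323]
```

View pics/m6.png

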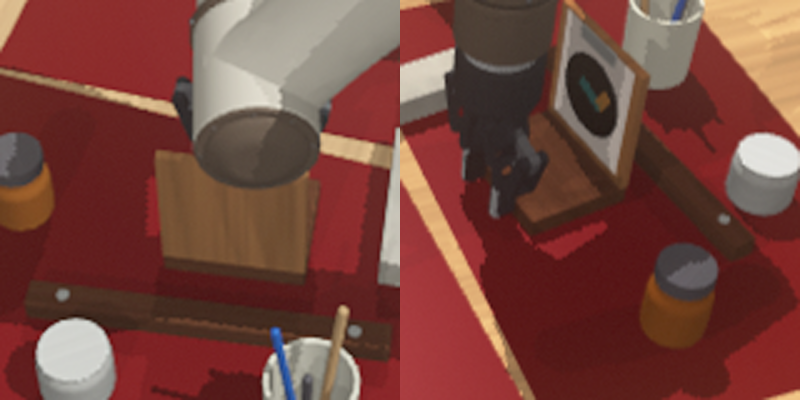

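The stand is upright and about parallel to the rail, with a gap of roughly 30 mm (side crop heel line 160,265–310,275). I keep pushing gently until the force rises.

Call:
apply_moves(
  rows=[
    {"dp": [-1,8,1],"rotation": [0,0,0],"hand": 0},
    {"dp": [-1,8,0],"rotation": [0,0,0],"hand": 0},
    {"dp": [-0.6,5,0],"rotation": [0,0,0],"hand": 0},
    {"dp": [-0.4,3,0],"rotation": [0,0,0],"hand": 0},
    {"dp": [-0.4,3,0],"rotation": [0,0,0],"hand": 0},
  ],
)

```text
time_s: 9.9
position: [0.6043, 0.059, 0.0051]
tcp_rot: [3.141, -0.0, -1.441]
contact_force: [-0.2, -1.6, -1.7]
finger_gap: 0.0426
gripper_force: 0.9
```

Call:
apply_moves(
  rows=[
    {"dp": [-0.4,3,0],"rotation": [0,0,0],"hand": 0},
    {"dp": [-0.4,3,0],"rotation": [0,0,0],"hand": 0},
  ],
)

```text
time_s: 10.1
position: [0.6037, 0.0648, 0.0053]
tcp_rot: [3.142, 0.0, -1.441]
contact_force: [0.5, -2.8, -1.0]
finger_gap: 0.0427
gripper_force: 1.0
```

Call:
apply_moves(
  rows=[
    {"dp": [-0.3,2,0],"rotation": [0,0,0],"hand": 0},
    {"dp": [-0.3,2,0],"rotation": [0,0,0],"hand": 0},
  ],
)

```text
time_s: 10.3
position: [0.6031, 0.0689, 0.0053]
tcp_rot: [-3.142, 0.0, -1.441]
contact_force: [0.1, -1.5, -0.8]
finger_gap: 0.0425
gripper_force: 0.9
```

Call:
apply_moves(
  rows=[
    {"dp": [-0.3,2,0],"rotation": [0,0,0],"hand": 0},
    {"dp": [-0.3,2,0],"rotation": [0,0,0],"hand": 0},
  ],
)

```text
time_s: 10.5
position: [0.6033, 0.0717, 0.0057]
tcp_rot: [-3.141, -0.002, -1.439]
contact_force: [4.4, -13.4, -1.6]
finger_gap: 0.0426
gripper_force: 7.1
```

Call:
apply_moves(
  rows=[
    {"dp": [-0.1,1,0],"rotation": [0,0,0],"hand": 0},
    {"dp": [-0.1,1,0],"rotation": [0,0,0],"hand": 0},
  ],
)

```text
time_s: 10.7
position: [0.6033, 0.0717, 0.0057]
tcp_rot: [-3.142, -0.004, -1.439]
contact_force: [6.0, -17.0, -3.1]
finger_gap: 0.0427
gripper_force: 9.1
```

Contact with the rail at about 17 N. To self-square, I back off, close the fingers and press once at mid-toe.

Call:
apply_moves(
  rows=[
    {"dp": [1.3,-10,1],"rotation": [0,0,0],"hand": 0},
    {"dp": [0.7,-5,2],"rotation": [0,0,0],"hand": 1},
    {"dp": [0,0,0],"rotation": [0,0,0],"hand": 1},
    {"dp": [0,0,0],"rotation": [0,0,0],"hand": 1},
    {"dp": [0,0,0],"rotation": [0,0,0],"hand": 1},
  ],
)

```text
time_s: 11.2
position: [0.6044, 0.0603, 0.0085]
tcp_rot: [-3.141, 0.0, -1.44]
contact_force: [-0.0, -0.2, -0.5]
finger_gap: 0.0002
gripper_force: 0.0
```

```bash
python3 - <<'E'
from h import *
s=status.read_state();print(s['position'],s['finger_gap'],s['contact_force'],s['moment'])
b=cam('side');a=cam('scene');cv2.imwrite('pics/b7.png',b['frame']);cv2.imwrite('pics/a7.png',a['frame'])
# board centre column at back top edge
for c,n in ((b,'side'),(a,'scene')):
    for r in nets.silhouettes(n,'pattern_stand')[:3]:
        R=r['region'];
        if R.any():
            ys,xs=np.nonzero(R);print(n,round(r['confidence'],2),np.round(r['location']),xs.min(),xs.max(),ys.min(),ys.max(),cv2.minAreaRect(np.c_[xs,ys].astype(np.float32)))
E
```

```text
[0.60439316 0.06032982 0.00845935] 0.0001527248908125058 [-0.017612   -0.21253511 -0.47550036] [ 0.02655005  0.03831279 -0.01975459]
side 0.98 [404. 247.] 368 423 224 262 ((395.529296875, 242.17962646484375), (54.17973709106445, 38.011478424072266), 2.0454084873199463)
side 0.67 [291. 328.] 257 324 307 353 ((288.41998291015625, 330.05999755859375), (68.16510009765625, 41.29503631591797), 8.130102157592773)
scene 0.75 [255. 233.] 222 292 210 264 ((259.929931640625, 234.41265869140625), (47.33456039428711, 67.09195709228516), 73.0724868774414)
scene 0.6 [428. 229.] 392 454 175 269 ((426.8996276855469, 226.58615112304688), (49.914459228515625, 94.06017303466797), 20.297569274902344)
```

Call:
apply_moves(
  rows=[
    {"dp": [-0.6,5,0],"rotation": [0,0,0],"hand": 1},
    {"dp": [-0.5,4,0],"rotation": [0,0,0],"hand": 1},
    {"dp": [-0.3,2,0],"rotation": [0,0,0],"hand": 1},
    {"dp": [-0.3,2,0],"rotation": [0,0,0],"hand": 1},
  ],
)

```text
time_s: 11.8
position: [0.6029, 0.0717, 0.0083]
tcp_rot: [3.141, -0.002, -1.44]
contact_force: [5.0, -12.4, -1.4]
finger_gap: -0.0002
gripper_force: 6.4
```

Call:
apply_moves(
  rows=[
    {"dp": [-0.2,1.5,0],"rotation": [0,0,0],"hand": 1},
    {"dp": [0,0,0],"rotation": [0,0,0],"hand": 1},
  ],
)

```text
time_s: 12.0
position: [0.6029, 0.0716, 0.0084]
tcp_rot: [3.141, -0.003, -1.441]
contact_force: [4.8, -10.1, -0.8]
finger_gap: 0.0002
gripper_force: 5.6
```

Call:
apply_moves(
  rows=[
    {"dp": [0.8,-6,0],"rotation": [0,0,0],"hand": 1},
    {"dp": [3,-25,0],"rotation": [0,0,0],"hand": 1},
    {"dp": [4,-35,10],"rotation": [0,0,0],"hand": 1},
    {"dp": [0,-35,35],"rotation": [0,0,0],"hand": 1},
    {"dp": [0,-25,40],"rotation": [0,0,0],"hand": 1},
  ],
)

```text
time_s: 12.5
position: [0.6088, -0.0534, 0.0926]
tcp_rot: [3.137, 0.0, -1.442]
contact_force: [1.0, 0.8, -0.0]
finger_gap: 0.0003
gripper_force: 0.0
```

Call:
apply_moves(
  rows=[
    {"dp": [0,-15,45],"rotation": [0,0,0],"hand": 1},
    {"dp": [0,-20,45],"rotation": [0,0,0],"hand": 1},
    {"dp": [0,-40,20],"rotation": [0,0,0],"hand": 1},
    {"dp": [0,-45,0],"rotation": [0,0,0],"hand": 1},
    {"dp": [0,-45,0],"rotation": [0,0,0],"hand": 1},
  ],
)

```text
time_s: 13.0
position: [0.6105, -0.2176, 0.2049]
tcp_rot: [-3.139, -0.0, -1.44]
contact_force: [0.7, 0.6, -0.0]
finger_gap: -0.0002
gripper_force: 0.0
```

```bash
python3 - <<'E'
from h import *
b=cam('side');a=cam('scene')
cv2.imwrite('pics/m8.png',np.hstack([cv2.resize(b['frame'][270:390,220:340],(400,400),interpolation=2),cv2.resize(a['frame'][165:285,380:500],(400,400),interpolation=2)]))
E
```

```text
(no output)
```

View pics/m8.png

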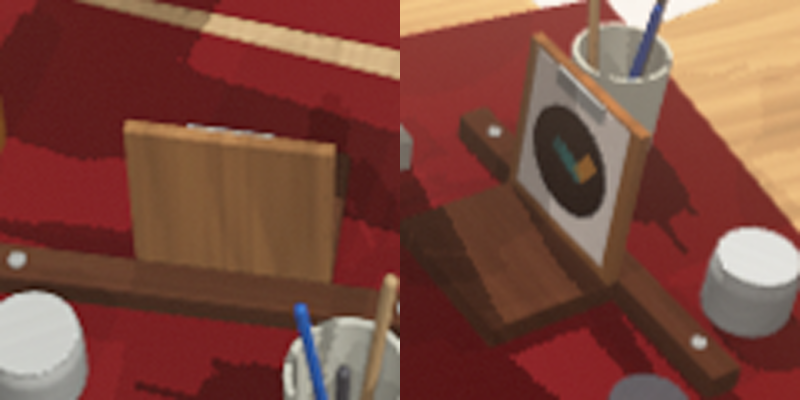

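The stand is upright against the rail with no visible gap. The board's lower edge, side crop (135,262)–(330,283), lies along the rail's front edge. One numeric check of squareness before handing in.

```bash
python3 - <<'E'
from h import *
b=cam('side');a=cam('scene');F=b['frame'].astype(int);g=F[:,:,1]
# light-board / dark boundary (subpixel) on the stand, and mat / rail top boundary outside it
def edge(col,r0,r1,sig):
    d=np.diff(sig[r0:r1,col]); d=d*(np.sign(d.sum()) or 1); d=np.clip(d,0,None); return r0+.5+(d*np.arange(len(d))).sum()/max(d.sum(),1)
on=np.array([(c,edge(c,344,361,g)) for c in range(263,318,4)])
sig=g*2-F[:,:,2]
for c in (206,214,240,250,265,290,315,326,330,335): 
    print(c,[tuple(F[r,c]) and (r,int(F[r,c,1]),int(F[r,c,2])) for r in range(int(347+(c-258)*.11)-5,int(347+(c-258)*.11)+6)])
p=np.polyfit(on[:,0],on[:,1],1);print(p)
print('board bottom as world z=.02',w(b,[(263,np.polyval(p,263)),(317,np.polyval(p,317))],.02))
Z=np.array([0.599,.1833]);X=np.array([np.cos(.1315),np.sin(.1315)])
q=proj(b,[[*(Z+X*t),.022] for t in (-.15,-.05,.05,.15)]);print(q, np.polyfit(q[:,0],q[:,1],1))
E
```

```text
206 [(336, 33, 123), (337, 32, 123), (338, 33, 124), (339, 34, 124), (340, 34, 124), (341, 32, 124), (342, 34, 124), (343, 34, 124), (344, 32, 123), (345, 35, 126), (346, 32, 113)]
214 [(337, 30, 107), (338, 34, 123), (339, 36, 135), (340, 37, 137), (341, 35, 127), (342, 58, 112), (343, 68, 105), (344, 67, 105), (345, 68, 108), (346, 66, 106), (347, 64, 102)]
240 [(340, 28, 88), (341, 28, 88), (342, 30, 89), (343, 28, 88), (344, 25, 88), (345, 56, 100), (346, 68, 107), (347, 67, 106), (348, 68, 106), (349, 69, 106), (350, 64, 103)]
250 [(341, 26, 89), (342, 27, 88), (343, 27, 88), (344, 27, 88), (345, 23, 87), (346, 45, 94), (347, 63, 102), (348, 67, 106), (349, 67, 107), (350, 67, 107), (351, 67, 105)]
265 [(342, 87, 124), (343, 86, 124), (344, 88, 126), (345, 85, 124), (346, 88, 126), (347, 88, 126), (348, 73, 110), (349, 61, 96), (350, 61, 95), (351, 61, 97), (352, 61, 97)]
290 [(345, 84, 120), (346, 82, 119), (347, 83, 120), (348, 84, 122), (349, 84, 122), (350, 88, 126), (351, 73, 108), (352, 60, 95), (353, 58, 94), (354, 59, 94), (355, 60, 95)]
315 [(348, 83, 121), (349, 83, 12
[... 269 characters left out ...]
, 98), (357, 60, 93), (358, 57, 89), (359, 58, 92)]
330 [(349, 32, 117), (350, 32, 117), (351, 33, 118), (352, 33, 117), (353, 32, 117), (354, 33, 118), (355, 30, 118), (356, 45, 103), (357, 59, 94), (358, 61, 95), (359, 59, 92)]
335 [(350, 36, 128), (351, 33, 129), (352, 49, 129), (353, 102, 146), (354, 114, 147), (355, 103, 133), (356, 102, 127), (357, 106, 130), (358, 109, 134), (359, 111, 136), (360, 114, 140)]
[1.66531761e-02 3.47471367e+02]
board bottom as world z=.02 [[0.63824563 0.19627193 0.02      ]
 [0.5319241  0.16775467 0.02      ]]
[[356.45892619 360.10247389]
 [307.51877491 353.7826844 ]
 [259.21724862 347.5474444 ]
 [211.53945857 341.39475055]] [1.29090534e-01 3.14085971e+02]
```

On the board the board-to-rail transition is at rows 348, 351 and 354. The rail's own front-edge line predicts 348.2, 351.3 and 354.3, so the stand is snug and square along its width.

```bash
python3 -c "
from workcell import finish_job
print(finish_job())"
```

```text
the job is handed in; nothing more can be done
None
```

The job is handed in: I tipped the stand upright and pushed it snug and square against the rail by pushing alone, at about 13 s on the robot clock; in the pictures I saw nothing else moved.

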